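Swing the bench furnace door shut with the hook rod

ROBOT

A 7-joint arm with a two-finger parallel gripper is mounted at the origin on the work surface. World frame = base frame: x ahead of the robot, y to its left, z up, the work surface at z = 0. Lengths are in mm, angles in rad, forces in N, time in s.
With the tool pointing down it reaches from about 400 to 875 mm from the base axis. Payload 6.5 kg.
Tool frame: the origin (TCP) lies between the finger pads; the fingertips stand 22 mm ahead of it and the grasp point (between the pads) lies 3 mm ahead of it; z points along the fingers, y is the line along which they close (so a half turn about z gives the same grasp; the last joint's range is limited). The gripper opens to 85 mm and grips with 20 to 120 N. Pads are 22 mm wide; open, the fingers measure 114 mm over their backs; the gripper's body (76 mm by 85 mm) begins 54 mm behind the grasp point. The pads swing forward as they close: fully open they stand 13 mm farther back than shut.
Start: joints at [1.077, 0.536, -0.004, 1.538, 0.003, 1.067, -0.071], TCP at [269.661, -591.416, 253.29] pointing down, gripper open.
Joint ranges: [-2.7, 2.7], [-0.37, 2.16], [-1.27, 1.26], [0.24, 2.4], [-1.31, 4.45], [0.19, 1.91], [-2.76, 2.76]. Speed limits (rad/s): [2.39, 2.39, 3.14, 3.14, 3.14, 3.14, 3.14].

INTERFACE

Orientations are given as a 3x3 rotation matrix whose columns are the frame's x, y, z axes.
In Python, from workcell import * gives the robot as it stands.
- The arm moves only by the shell command python3 -m handwheel 'ROWS'. ROWS is JSON, a list of rows, each an object with "hand": the finger opening in mm, from 0 to 85.4; "delta_pos": the shift along the world's x, y, z in units of 25 mm (1.0 is 25 mm), a list of three; "twist": the turn about the world's z in units of 5 degrees (1.0 is 5 degrees). A call has 1 to 8 rows; each row is the pose to reach, as a shift and turn from the pose commanded when the call began; what a row does not reach only later rows make up. A row lasts 1/12 s, in which the tool goes at most 41.7 mm and 7.16 degrees, less where a joint would pass 70% of its speed; a pose out of reach is approached as far as the arm can. A call with a gripper value outside its range is refused whole. The fingers move at their own pace and stop on an object; the grip force is fixed at half the most. Time passes only in rows, so rows that repeat a pose let the fingers close. It gives the time, the measured TCP pose, the force, the opening and the grip force at its end, in the units of the state.
- get_state(): the state, without advancing time (a new reading comes with each control period).
- snapshot(name): name is "scene" or "top" or "wrist"; returns a dict with "image" (400x640x3 uint8, red, green, blue), "depth" (400x640 float32, mm along the optical axis (not along the pixel's ray), 0 where there is no reading), "vfov" (degrees; the focal length in pixels is half the picture's height over the tangent of half this angle, whatever the lens; pixels are square), "cx", "cy" (the principal point, pixels), "D" ([k1, k2, p1, p2, k3] as OpenCV has them; the pictures are not rectified), "world_to_cam" (4x4, takes a point from world to camera coordinates); the wrist camera has in their place "T_tool_cam" (4x4, takes a point from camera to tool coordinates, whose origin is the TCP and whose axes are the flange's). Camera axes: x right, y up, looking along -z (the intrinsics and any distortion apply to the point x, -y, -z); pixel columns grow to the right and rows downward; lengths in mm; the calibration is good to about 2 mm. A picture is of the moment at which its call begins: read the wrist's pose just before it.
- close_job(): hands the job in; it is judged then, once.
The state is a dict: "clock": time; "joints": joint angles; "joint_vel": joint speeds; "tau": joint torques, N m; "tcp_pos": TCP position; "eef_rot": TCP orientation; "contact_force": force on the tool from outside, world axes, zero at the start; "moment": the same for the moment, N m; "finger_gap": finger opening in mm; "grip_force": force on a finger pad.
Only numpy, scipy, OpenCV 4.12 (cv2) and the standard library are available. Lean on these libraries where they do the work, as an engineer would, in place of code of your own. Each camera call takes 0.05 s, during which the arm holds its last target. There are 200 camera calls.

TASK

The door of the small green bench furnace stands open and is too hot to touch. Take the hook rod (wooden handle, yellow hook pin) from its rest, drop its pin down into the red ring eye on top of the door and use it to swing the door fully shut, keeping gripper and arm off the furnace. Then unhook the rod and lay it back on its rest the way it lay, leaving the blue-handled poker alone.

Things in the scene. Friction and masses are not known exactly. Their poses are not given: they have to be found in the camera images.
- hook_rod: Steel bar 12 mm square, 335 long, 0.32 kg; wooden handle sleeve 110 long, 20 wide, 22 high at its middle; at one end a yellow pin 8 thick points down. Lies level, axis 75 mm above the table, pin to the far side, in open-topped notches 30 wide, 22 deep of a wooden rest (posts 100 mm either side of the middle). Origin: handle middle on the bar's axis (balance point); x along the bar to the pin, z up.
- hook_tip (a point): Lower end of the hook rod's yellow pin, 160 mm ahead of the handle's middle and 50 mm below the bar's axis. Axes as the rod's.
- eye (a point): Centre of the red ring eye on top of the furnace door, near its free edge. The ring lies level, hole 34 mm across seen from above, wire 8 mm thick, 265 mm above the table, held by a thin red stalk on its hinge side; 60 mm of free air below it. Its axes turn with the door: y points level from the hinge line to the eye (145 mm away), z up.
- furnace_door (a joint): Angle of the furnace door about its upright hinge, rad: 0 fully shut against a stop, larger more open (at most 1.5), growing anticlockwise seen from above. The steel door (175 wide, 20 thick, from 46 to 196 mm above the table, 0.7 kg) stays where it is left; 1 to 2 N at the eye moves it.
- furnace: Small green bench furnace, fixed: 260 mm deep, 240 wide, top 230 above the table. Origin: centre of its underside; its front (door side) faces its own -x. The door's hinge line is at x = -142, y = -70 mm in this frame; with the door shut the eye is at x = -142, y = +75, z = 265 mm. The door opens towards -x.
- poker: Bystander: a straight steel bar without a pin, 12 mm square, 340 mm long, with a blue handle sleeve, on a like wooden rest beside the hook rod's; either of the two may lie on the left. Origin: middle of its handle, on the bar's axis; x along the bar.

How it is judged (in metres and radians):
On the way, in this order (a step that is already met when the one before it is completed fails the run):
1. the hook rod's pin is down inside the ring eye while the door is still open (horizontal distance between hook_tip and eye below 0.022 m and z of hook_tip in the frame of eye below -0.004 m and value of joint furnace_door above 0.4 rad), for 0.1 s.
2. the door is shut with the pin still in the ring eye (horizontal distance between hook_tip and eye below 0.022 m and z of hook_tip in the frame of eye below -0.004 m and value of joint furnace_door below 0.1 rad), for 0.1 s.
At the end, for the whole second after the job is handed in: The furnace door is shut (within 0.1 rad), and the hook rod lies still on its rest, its handle's middle within 40 mm of where it was at the start and its pin pointing down within 10 degrees (value of joint furnace_door below 0.1 rad and distance of hook_rod from where it was at the start of the episode below 0.04 m and angle between hook_rod's own z axis and vertical below 0.17 rad and linear speed of hook_rod below 0.03 m/s); the robot touches nothing.
It fails at once if the gripper or the arm presses on the furnace or its door with more than 1 N (contact force between any of the fingers, the arm and furnace above 1 N).
It fails at once if the poker is moved more than 40 mm (distance of poker from where it was at the start of the episode above 0.04 m).
It also fails if it takes over 64 s, if anything falls off the work surface, if the arm or the gripper's body presses on something with over 40 N, if the wrist force passes 120 N, or if a joint passes its speed limit or range.

## Working session

There is one attempt and no reset: what is moved stays moved. The work goes in short steps, Python scripts to look and compute and a shell command to move; the robot and the scene stay as the last step left them, time stands still between calls to the robot, and variables do not carry over. Pictures are saved under pics/ and viewed, at most 10 in all, crops included, and the job is handed in when it is done.

```bash
mkdir -p pics
cat > h.py <<'E'
from workcell import *
import numpy as np, cv2
def snap(n):
    st=get_state(); s=snapshot(n)
    if n=="wrist":
        T=np.eye(4);T[:3,:3]=np.array(st["eef_rot"]);T[:3,3]=st["tcp_pos"]
        s["c2w"]=T@np.array(s["T_tool_cam"])
    else: s["c2w"]=np.linalg.inv(np.array(s["world_to_cam"]))
    im=s["image"];f=im.shape[0]/2/np.tan(np.radians(s["vfov"])/2)
    s["K"]=np.array([[f,0,s["cx"]],[0,f,s["cy"]],[0,0,1.]])
    return s
def world(s,mask=None):
    h,w=s["depth"].shape
    v,u=np.nonzero(mask & (s["depth"]>0))
    p=cv2.undistortPoints(np.stack([u,v],1).astype(float).reshape(-1,1,2),s["K"],np.array(s["D"],float)).reshape(-1,2)
    d=s["depth"][v,u]
    c=np.stack([p[:,0]*d,-p[:,1]*d,-d,np.ones_like(d)],1)
    return (c@s["c2w"].T)[:,:3],u,v
def rayz(s,u,v,z):
    p=cv2.undistortPoints(np.array([[[u,v]]],float),s["K"],np.array(s["D"],float)).ravel()
    d=s["c2w"][:3,:3]@np.array([p[0],-p[1],-1]);o=s["c2w"][:3,3]
    return o+d*(z-o[2])/d[2]
def save(s,name): cv2.imwrite("pics/"+name,s["image"][:,:,::-1])
def hsv(s): return cv2.cvtColor(s["image"],cv2.COLOR_RGB2HSV)
E
python3 - <<'E'
from h import *
for n in ("scene","top"):
    s=snap(n);save(s,n+"1.png");H=hsv(s)
    for c,(a,b) in dict(red=(0,6),yellow=(24,34),blue=(100,125),green=(45,85),wood=(10,20)).items():
        m=(H[...,0]>=a)&(H[...,0]<=b)&(H[...,1]>110)&(H[...,2]>60)
        P,u,v=world(s,m)
        if len(P): print(n,c,len(P),np.median(u),np.median(v),np.percentile(P,[5,50,95],axis=0).round().tolist())
st=get_state();print(st["tcp_pos"],st["eef_rot"],st["finger_gap"],st["clock"])
E
```

```text
scene red 5410 73.0 187.0 [[204.0, -789.0, 3.0], [339.0, -720.0, 56.0], [501.0, -497.0, 110.0]]
scene yellow 2270 208.0 284.0 [[721.0, -390.0, 2.0], [737.0, -304.0, 22.0], [828.0, -245.0, 60.0]]
scene blue 8898 329.0 149.0 [[-857.0, -792.0, -141.0], [369.0, 295.0, 54.0], [667.0, 750.0, 130.0]]
scene green 20984 398.0 157.0 [[-733.0, -561.0, -180.0], [596.0, 185.0, 150.0], [803.0, 402.0, 230.0]]
scene wood 142047 318.0 214.0 [[-566.0, -771.0, -239.0], [586.0, -7.0, 1.0], [969.0, 1421.0, 145.0]]
top red 3168 572.0 277.0 [[257.0, -786.0, 2.0], [384.0, -735.0, 9.0], [644.0, 13.0, 254.0]]
top yellow 1494 438.0 147.0 [[720.0, -391.0, 2.0], [786.0, -328.0, 9.0], [827.0, -246.0, 62.0]]
top blue 5119 120.0 291.0 [[242.0, -834.0, 3.0], [348.0, 612.0, 85.0], [650.0, 784.0, 134.0]]
top green 6388 218.0 173.0 [[566.0, 191.0, 218.0], [668.0, 300.0, 231.0], [777.0, 416.0, 235.0]]
top wood 140916 311.0 246.0 [[71.0, -740.0, -82.0], [481.0, 62.0, 2.0], [959.0, 827.0, 89.0]]
[ 269.42128165 -590.95435457  252.50540865] [[ 9.09849876e-01  4.14936876e-01 -7.69443075e-04]
 [ 4.14937568e-01 -9.09848866e-01  1.36206517e-03]
 [-1.34905844e-04 -1.55854566e-03 -9.99998776e-01]] 85.81679542676727 0.1
```

View pics/top1.png

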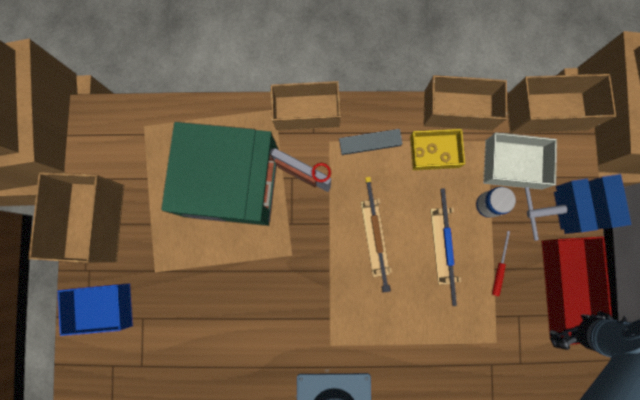

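View pics/scene1.png

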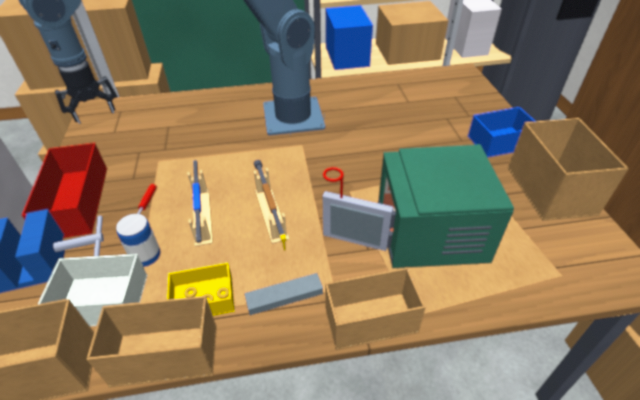

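The top view shows the hook rod from its yellow pin at (368,180) to its tail at (386,290), with the poker on the right at (447,245). The red ring is at (321,172), the door's hinge near (275,153), and the furnace front faces -y. The scene view agrees. Next I measure precisely.

Run:
```python
from h import *
def line(P):
    c=P.mean(0);d=np.linalg.svd(P-c)[2][0];d*=np.sign(d[0]);t=(P-c)@d
    return (c+d*(t.min()+t.max())/2).round(1),np.degrees(np.arctan2(d[1],d[0])).round(2),np.ptp(t).round()
s=snap("top");H=hsv(s)
P,u,v=world(s,np.ones((400,640),bool))
h=H[v,u]
box=lambda a,b,c,d:(u>a)&(u<b)&(v>c)&(v<d)
for n,b in (("rod",box(355,400,170,300)),("poker",box(428,462,180,310))):
    m=b&(P[:,2]>73)&(P[:,2]<100); print(n,m.sum(),line(P[m,:2]),np.median(P[m,2]))
m=box(360,376,172,190)&(h[:,0]>22)&(h[:,0]<36)&(h[:,1]>110);print("pin top px",u[m].mean(),v[m].mean(),P[m].mean(0).round(),rayz(s,u[m].mean(),v[m].mean(),81).round(1))
m=box(355,400,200,270)&(h[:,0]>=5)&(h[:,0]<=16)&(h[:,1]>120)&(P[:,2]>78)&(P[:,2]<100);print("handle",m.sum(),line(P[m,:2]))
m=box(305,340,155,190)&((h[:,0]<8)|(h[:,0]>172))&(h[:,1]>120)
pts=np.stack([u[m],v[m]],1).astype(np.float32)
(cx,cy),r=cv2.minEnclosingCircle(pts);print("ring",cx,cy,r,rayz(s,cx,cy,265).round(1),m.sum(), P[m&(P[:,2]>255)].mean(0).round(1))
q=P[m&(P[:,2]>257)&(P[:,2]<275)];print(len(q),(q.min(0)/2+q.max(0)/2).round(1))
m=box(155,285,110,235)&(h[:,0]>=45)&(h[:,0]<=90)&(P[:,2]>222)&(P[:,2]<240)
r=cv2.minAreaRect(P[m,:2].astype(np.float32));print("furn",m.sum(),r,cv2.boxPoints(r).round().tolist())
m=box(265,335,140,195)&(P[:,2]>188)&(P[:,2]<203);print("door",line(P[m,:2]))
s=snap("scene");H=hsv(s)
m=np.zeros((400,640),bool);m[160:200,315:350]=1
m&=((H[...,0]<8)|(H[...,0]>172))&(H[...,1]>120)
Q,uu,vv=world(s,m);q=Q[(Q[:,2]>255)&(Q[:,2]<275)];print("scene ring",len(q),(q.min(0)/2+q.max(0)/2).round(1))
```

```text
rod 721 (array([ 516.4, -126.5]), np.float64(7.96), np.float64(332.0)) 84.26397470887855
poker 768 (array([ 479.2, -332.5]), np.float64(4.25), np.float64(338.0)) 83.82493185096541
pin top px 367.5882352941176 179.35294117647058 [ 674. -102.   83.] [ 674.  -102.6   81. ]
handle 239 (array([ 515.8, -126.5]), np.float64(8.38), np.float64(106.0))
ring 318.0 173.5 12.816105842590332 [658.8  38.5 265. ] 198 [662.   31.1 269.8]
148 [661.1  30.8 268.4]
furn 7611 ((675.2077026367188, 306.1841125488281), (258.9613342285156, 238.81272888183594), 84.11713409423828) [[543.0, 190.0], [781.0, 165.0], [807.0, 423.0], [570.0, 447.0]]
door (array([693.1,  93.3]), np.float64(65.35), np.float64(190.0))
scene ring 152 [665.1  31.9 262.9]
```

Checks against the given sizes:
- **Rod:** middle (516,-126.5), yaw 8.3°, pin 160 mm ahead, as specified.
- **Furnace:** 259x239 mm, yaw 84.1°, which puts the hinge at (730,157).
- **Eye:** (662,31), 143 mm from the hinge (145 given), so the door is open about 1.18 rad. The shut eye should be near (586,172).

Now I move above the handle.

```bash
python3 -m handwheel '[{"hand":85,"delta_pos":[0.8,1.5,0],"twist":-0.4},{"hand":85,"delta_pos":[1.5,2.9,0],"twist":-0.8},{"hand":85,"delta_pos":[2.2,4.3,0],"twist":-1.2},{"hand":85,"delta_pos":[2.9,5.7,0],"twist":-1.6},{"hand":85,"delta_pos":[3.6,7.1,0],"twist":-2},{"hand":85,"delta_pos":[4.3,8.5,0],"twist":-2.4},{"hand":85,"delta_pos":[5,9.9,0],"twist":-2.8},{"hand":85,"delta_pos":[5.7,11.3,0],"twist":-3.24}]'
python3 -m handwheel '[{"hand":85,"delta_pos":[0.8,1.4,0],"twist":0},{"hand":85,"delta_pos":[1.5,2.8,0],"twist":0},{"hand":85,"delta_pos":[2.3,4.2,0],"twist":0},{"hand":85,"delta_pos":[3,5.6,0],"twist":0},{"hand":85,"delta_pos":[3.7,6.6,0],"twist":0},{"hand":85,"delta_pos":[4.16,7.28,0],"twist":0},{"hand":85,"delta_pos":[4.16,7.28,0],"twist":0},{"hand":85,"delta_pos":[4.16,7.28,0],"twist":0}]'
python3 - <<'E'
from h import *
st=get_state();print(st["tcp_pos"],np.array(st["eef_rot"]).round(3).tolist())
s=snap("wrist");save(s,"w1.png")
E
```

```text
clock: 0.87
tcp_pos: [412.6, -307.1, 253.4]
eef_rot: [[0.99, 0.143, 0.0], [0.143, -0.99, -0.0], [0.0, 0.0, -1.0]]
contact_force: [0.2, 0.4, -0.2]
finger_gap: 85.2
grip_force: 0.0
clock: 1.53
tcp_pos: [516.5, -125.7, 253.1]
eef_rot: [[0.989, 0.147, -0.0], [0.147, -0.989, 0.0], [-0.0, -0.0, -1.0]]
contact_force: [-1.3, 0.2, 0.1]
finger_gap: 85.2
grip_force: 0.0
[ 516.49641787 -125.73466023  253.10230189] [[0.989, 0.147, -0.0], [0.147, -0.989, 0.0], [-0.0, -0.0, -1.0]]
```

View pics/w1.png

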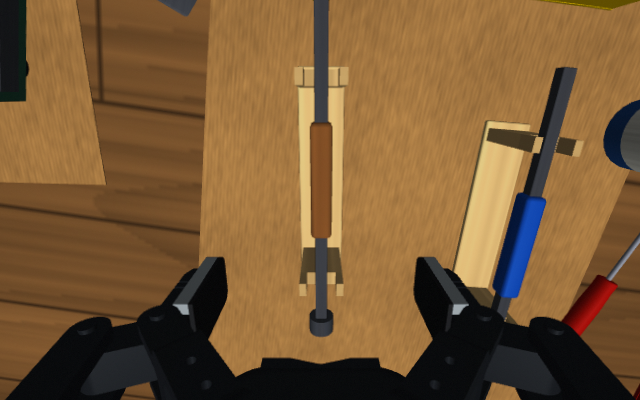

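The wrist view shows the rod centred and parallel between the fingers, with the handle at about (321,180). I go down and grip it.

```bash
python3 -m handwheel '[{"hand":85,"delta_pos":[0,0,-1.4],"twist":0},{"hand":85,"delta_pos":[0,0,-2.8],"twist":0},{"hand":85,"delta_pos":[0,-0.02,-4.2],"twist":0},{"hand":85,"delta_pos":[0,-0.02,-5.4],"twist":0},{"hand":85,"delta_pos":[0,-0.02,-6.4],"twist":0},{"hand":85,"delta_pos":[0,-0.02,-7.04],"twist":0},{"hand":85,"delta_pos":[0,-0.02,-7.04],"twist":0},{"hand":60,"delta_pos":[0,-0.02,-7.04],"twist":0}]'
python3 -m handwheel '[{"hand":30,"delta_pos":[0,0,0],"twist":0},{"hand":10,"delta_pos":[0,0,0],"twist":0},{"hand":10,"delta_pos":[0,0,0],"twist":0},{"hand":10,"delta_pos":[0,0,0],"twist":0},{"hand":10,"delta_pos":[0,0,0],"twist":0},{"hand":10,"delta_pos":[0,0,0],"twist":0},{"hand":10,"delta_pos":[0,0,0],"twist":0},{"hand":10,"delta_pos":[0,0,0],"twist":0}]'
```

```text
clock: 2.25
tcp_pos: [515.1, -128.7, 77.0]
eef_rot: [[0.99, 0.143, -0.002], [0.143, -0.99, -0.0], [-0.002, 0.0, -1.0]]
contact_force: [1.6, -0.1, -0.0]
finger_gap: 75.3
grip_force: 0.0
clock: 2.92
tcp_pos: [516.8, -127.5, 78.3]
eef_rot: [[0.989, 0.145, 0.001], [0.145, -0.989, -0.0], [0.001, 0.001, -1.0]]
contact_force: [-1.2, -0.8, 7.1]
finger_gap: 19.3
grip_force: 58.5
```

Gripped at a 19.3 mm gap (sleeve 20). I lift about 265 mm.

```bash
python3 -m handwheel '[{"hand":10,"delta_pos":[0,0,0.6],"twist":0},{"hand":10,"delta_pos":[0,0,1.5],"twist":0},{"hand":10,"delta_pos":[0,0,2.6],"twist":0},{"hand":10,"delta_pos":[0,0,3.8],"twist":0},{"hand":10,"delta_pos":[0,0,5],"twist":0},{"hand":10,"delta_pos":[0,0,6.2],"twist":0},{"hand":10,"delta_pos":[0,0,7.4],"twist":0},{"hand":10,"delta_pos":[0,0,8.6],"twist":0}]'
python3 -m handwheel '[{"hand":10,"delta_pos":[0,0,1],"twist":0},{"hand":10,"delta_pos":[0,0,2],"twist":0},{"hand":10,"delta_pos":[0,0,2],"twist":0},{"hand":10,"delta_pos":[0,0,2],"twist":0},{"hand":10,"delta_pos":[0,0,2],"twist":0}]'
python3 - <<'E'
from h import *
st=get_state();print(st["tcp_pos"])
for n in ("wrist","top","scene"):
    s=snap(n);save(s,n+"2.png")
    H=hsv(s);m=(H[...,0]>=22)&(H[...,0]<=36)&(H[...,1]>110)
    P,u,v=world(s,m);k=(P[:,2]>200)&(abs(P[:,0]-600)<150);print(n,k.sum(),P[k].mean(0) if k.any() else 0,P[k].min(0) if k.any() else 0,P[k].max(0) if k.any() else 0,u[k].mean(),v[k].mean())
    m=((H[...,0]<8)|(H[...,0]>172))&(H[...,1]>120)
    P,u,v=world(s,m);k=(P[:,2]>255)&(P[:,2]<276)&(abs(P[:,0]-660)<60);q=P[k]
    if len(q):print("ring",len(q),(q.min(0)/2+q.max(0)/2).round(1),u[k].mean(),v[k].mean())
E
```

```text
clock: 3.58
tcp_pos: [515.3, -127.3, 293.6]
eef_rot: [[0.989, 0.145, -0.001], [0.145, -0.989, 0.0], [-0.001, -0.0, -1.0]]
contact_force: [0.5, -0.6, -2.7]
finger_gap: 19.0
grip_force: 59.2
clock: 4.0
tcp_pos: [515.2, -127.3, 340.8]
eef_rot: [[0.989, 0.145, -0.002], [0.145, -0.989, 0.0], [-0.002, -0.001, -1.0]]
contact_force: [-0.3, 0.0, -2.3]
finger_gap: 19.3
grip_force: 59.5
[ 515.15742879 -127.26107523  340.81646034]
wrist 0 0 0 0 nan nan
top 36 [ 672.67623722 -103.56209252  343.78067215] [ 664.55901893 -109.68263352  335.75462027] [679.28697127 -97.85087699 349.30371197] 377.3888888888889 161.66666666666666
ring 151 [661.7  30.9 269.7] 320.9006622516556 171.90728476821192
scene 97 [ 676.84996444 -103.86386521  328.75156934] [ 661.76729464 -111.42754966  292.70050672] [683.14997648 -96.34301092 344.90548762] 273.9072164948454 163.659793814433
ring 151 [664.2  31.9 263.9] 333.11920529801324 174.50331125827816<stdin>:6: RuntimeWarning: Mean of empty slice.
  ret = ret.dtype.type(ret / rcount)
```

View pics/scene2.png

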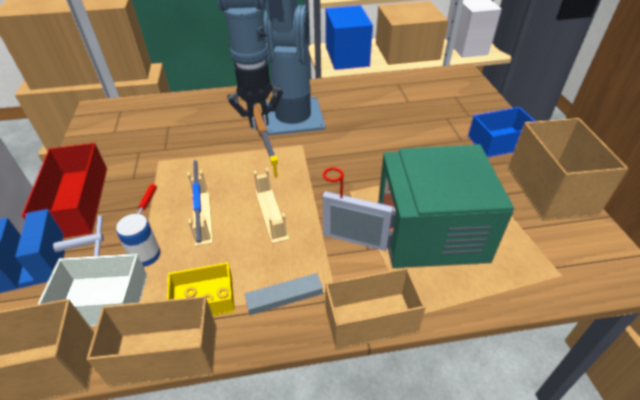

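The rod is held level. The scene view shows the pin at (274,164) and the ring at (333,175), and both cameras give a pin-to-ring shift of (-12,+135) mm. I move over the ring.

```bash
python3 -m handwheel '[{"hand":10,"delta_pos":[0,0.8,0],"twist":0},{"hand":10,"delta_pos":[-0.2,1.8,0],"twist":0},{"hand":10,"delta_pos":[-0.3,2.8,0],"twist":0},{"hand":10,"delta_pos":[-0.4,3.8,0],"twist":0},{"hand":10,"delta_pos":[-0.47,4.7,0],"twist":0},{"hand":10,"delta_pos":[-0.47,5.42,0],"twist":0},{"hand":10,"delta_pos":[-0.47,5.42,0],"twist":0},{"hand":10,"delta_pos":[-0.47,5.42,0],"twist":0}]'
python3 - <<'E'
from h import *
st=get_state();print(st["tcp_pos"])
a=[]
for n in ("top","scene"):
    s=snap(n)
    H=hsv(s);m=(H[...,0]>=22)&(H[...,0]<=36)&(H[...,1]>110)
    P,u,v=world(s,m);k=(P[:,2]>200)&(abs(P[:,0]-600)<150);print(n,k.sum(),P[k].mean(0).round(1),P[k].min(0).round(),P[k].max(0).round())
    m=((H[...,0]<8)|(H[...,0]>172))&(H[...,1]>120)
    P,u,v=world(s,m);k=(P[:,2]>255)&(P[:,2]<276)&(abs(P[:,0]-660)<60);q=P[k]
    if len(q):print("ring",len(q),(q.min(0)/2+q.max(0)/2).round(1))
    x0,y0=(285,130) if n=="top" else (293,130)
    a.append(cv2.resize(s["image"][y0:y0+80,x0:x0+80],(390,390),interpolation=2))
cv2.imwrite("pics/c3.png",np.hstack(a)[:,:,::-1])
E
```

```text
clock: 4.82
tcp_pos: [503.9, 9.0, 341.4]
eef_rot: [[0.989, 0.147, -0.002], [0.147, -0.989, -0.0], [-0.002, -0.0, -1.0]]
contact_force: [-0.5, -0.9, -2.8]
finger_gap: 19.0
grip_force: 59.3
[503.93868516   9.04942817 341.37450963]
top 30 [660.7  32.1 345. ] [655.  25. 340.] [668.  37. 350.]
ring 107 [660.3  30.9 270.2]
scene 105 [665.8  30.3 329. ] [650.  23. 296.] [673.  38. 346.]
ring 148 [664.   31.9 263.9]
```

View pics/c3.png

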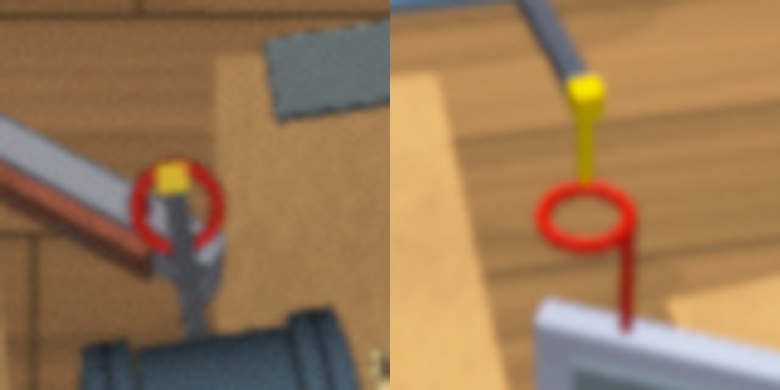

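The pin is right above the ring in both cameras (left crop from the top camera, right crop from the scene camera), within about 2 mm. I lower it 47 mm.

```bash
python3 -m handwheel '[{"hand":10,"delta_pos":[0,0,-0.4],"twist":0},{"hand":10,"delta_pos":[0,0,-0.8],"twist":0},{"hand":10,"delta_pos":[0,0,-1.2],"twist":0},{"hand":10,"delta_pos":[0,0,-1.6],"twist":0},{"hand":10,"delta_pos":[0,0,-1.9],"twist":0},{"hand":10,"delta_pos":[0,0,-1.9],"twist":0},{"hand":10,"delta_pos":[0,0,-1.9],"twist":0},{"hand":10,"delta_pos":[0,0,-1.9],"twist":0}]'
python3 - <<'E'
from h import *
s=snap("scene");cv2.imwrite("pics/c4.png",cv2.resize(s["image"][130:210,293:373],(400,400),interpolation=2)[:,:,::-1])
c=np.array([730.1,157.5]);e=np.array([661.7,31.5]);d=e-c
th=np.degrees(np.arctan2(d[1],d[0]))%360
for k in np.linspace(0,1,13):
    a=np.radians(th+(174.1-th)*k);r=np.linalg.norm(d)
    print(round(k,2),((c+r*np.array([np.cos(a),np.sin(a)])-e)/25).round(2))
E
```

```text
clock: 5.58
tcp_pos: [504.7, 8.2, 295.1]
eef_rot: [[0.989, 0.145, 0.001], [0.145, -0.989, 0.0], [0.001, 0.0, -1.0]]
contact_force: [0.2, 0.5, -3.3]
finger_gap: 19.2
grip_force: 59.3
0.0 [0. 0.]
0.08 [-0.48  0.29]
0.17 [-0.93  0.63]
0.25 [-1.34  1.01]
0.33 [-1.72  1.43]
0.42 [-2.05  1.88]
0.5 [-2.34  2.37]
0.58 [-2.57  2.87]
0.67 [-2.76  3.4 ]
0.75 [-2.89  3.95]
0.83 [-2.97  4.51]
0.92 [-3.    5.07]
1.0 [-2.97  5.63]
```

View pics/c4.png

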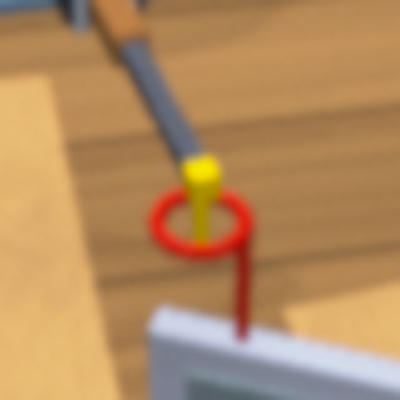

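The pin stands inside the ring, with its top at (200,175) in the crop and its tip below the wire. I swing the door along the arc.

```bash
python3 -m handwheel '[{"hand":10,"delta_pos":[-0.24,0.14,0],"twist":0},{"hand":10,"delta_pos":[-0.48,0.29,0],"twist":0},{"hand":10,"delta_pos":[-0.7,0.46,0],"twist":0},{"hand":10,"delta_pos":[-0.93,0.63,0],"twist":0},{"hand":10,"delta_pos":[-1.14,0.82,0],"twist":0},{"hand":10,"delta_pos":[-1.34,1.01,0],"twist":0},{"hand":10,"delta_pos":[-1.53,1.22,0],"twist":0},{"hand":10,"delta_pos":[-1.72,1.43,0],"twist":0}]'
python3 -m handwheel '[{"hand":10,"delta_pos":[-0.17,0.22,0],"twist":0},{"hand":10,"delta_pos":[-0.33,0.45,0],"twist":0},{"hand":10,"delta_pos":[-0.48,0.69,0],"twist":0},{"hand":10,"delta_pos":[-0.62,0.94,0],"twist":0},{"hand":10,"delta_pos":[-0.74,1.19,0],"twist":0},{"hand":10,"delta_pos":[-0.85,1.44,0],"twist":0},{"hand":10,"delta_pos":[-0.95,1.7,0],"twist":0},{"hand":10,"delta_pos":[-1.04,1.97,0],"twist":0}]'
python3 -m handwheel '[{"hand":10,"delta_pos":[-0.07,0.27,0],"twist":0},{"hand":10,"delta_pos":[-0.13,0.55,0],"twist":0},{"hand":10,"delta_pos":[-0.17,0.83,0],"twist":0},{"hand":10,"delta_pos":[-0.21,1.11,0],"twist":0},{"hand":10,"delta_pos":[-0.23,1.39,0],"twist":0},{"hand":10,"delta_pos":[-0.24,1.67,0],"twist":0},{"hand":10,"delta_pos":[-0.23,1.95,0],"twist":0},{"hand":10,"delta_pos":[-0.21,2.23,0],"twist":0}]'
python3 - <<'E'
from h import *
a=[]
for n in ("top","scene"):
    s=snap(n);H=hsv(s)
    m=((H[...,0]<8)|(H[...,0]>172))&(H[...,1]>120)
    P,u,v=world(s,m);k=(P[:,2]>255)&(P[:,2]<276)&(abs(P[:,0]-600)<80)&(P[:,1]>0);q=P[k]
    c=q.min(0)/2+q.max(0)/2;d=c[:2]-[730.1,157.5]
    print(n,len(q),c.round(1),"door",round(np.arctan2(d[1],d[0])%(2*np.pi)-np.radians(174.1),3))
    x,y=int(u[k].mean())-50,int(v[k].mean())-50;a.append(cv2.resize(s["image"][y:y+100,x:x+100],(390,390),interpolation=2))
cv2.imwrite("pics/c5.png",np.hstack(a)[:,:,::-1])
E
```

```text
clock: 6.3
tcp_pos: [461.0, 44.4, 294.9]
eef_rot: [[0.989, 0.145, 0.0], [0.145, -0.989, -0.0], [0.0, 0.0, -1.0]]
contact_force: [0.8, -0.4, -2.9]
finger_gap: 19.3
grip_force: 59.4
clock: 6.97
tcp_pos: [435.1, 93.7, 294.8]
eef_rot: [[0.99, 0.145, -0.0], [0.145, -0.99, -0.0], [-0.0, 0.0, -1.0]]
contact_force: [0.5, -2.1, -3.0]
finger_gap: 19.0
grip_force: 59.3
clock: 7.63
tcp_pos: [430.1, 149.5, 294.8]
eef_rot: [[0.989, 0.145, -0.0], [0.145, -0.989, -0.0], [-0.0, 0.0, -1.0]]
contact_force: [1.0, -0.8, -3.6]
finger_gap: 19.0
grip_force: 59.4
top 111 [585.5 156.8 269.8] door 0.107
scene 98 [590.1 161.6 263.3] door 0.074
```

View pics/c5.png

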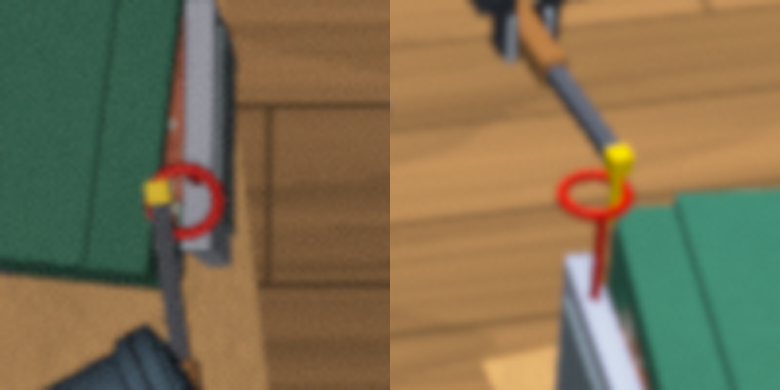

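The door is almost shut, with the pin pressed on the ring's furnace-side wall. I push gently a little further until it meets the stop.

```bash
python3 -m handwheel '[{"hand":10,"delta_pos":[0,0.12,0],"twist":0},{"hand":10,"delta_pos":[0.02,0.24,0],"twist":0},{"hand":10,"delta_pos":[0.03,0.36,0],"twist":0},{"hand":10,"delta_pos":[0.04,0.48,0],"twist":0},{"hand":10,"delta_pos":[0.05,0.55,0],"twist":0},{"hand":10,"delta_pos":[0.05,0.55,0],"twist":0},{"hand":10,"delta_pos":[0.05,0.55,0],"twist":0}]'
cat > m.py <<'E'
from h import *
import sys
a=[]
for n in ("top","scene"):
    s=snap(n);H=hsv(s)
    m=((H[...,0]<8)|(H[...,0]>172))&(H[...,1]>120)
    P,u,v=world(s,m);k=(P[:,2]>255)&(P[:,2]<276)&(abs(P[:,0]-600)<80)&(P[:,1]>0);q=P[k]
    c=q.min(0)/2+q.max(0)/2;d=c[:2]-[730.1,157.5]
    print(n,len(q),c.round(1),"door",round(np.arctan2(d[1],d[0])%(2*np.pi)-np.radians(174.1),3))
    x,y=int(u[k].mean())-50,int(v[k].mean())-50;a.append(cv2.resize(s["image"][y:y+100,x:x+100],(390,390),interpolation=2))
cv2.imwrite("pics/"+sys.argv[1],np.hstack(a)[:,:,::-1])
E
python3 m.py c6.png
```

```text
clock: 8.32
tcp_pos: [431.4, 162.8, 294.8]
eef_rot: [[0.989, 0.145, 0.0], [0.145, -0.989, 0.0], [0.0, -0.0, -1.0]]
contact_force: [-0.3, 0.6, -3.2]
finger_gap: 19.0
grip_force: 59.3
top 111 [587.8 172.1 269.2] door 0.0
scene 97 [589.4 172.  263.3] door 0.001
```

```bash
python3 -m handwheel '[{"hand":10,"delta_pos":[0,0.1,0],"twist":0},{"hand":10,"delta_pos":[0,0.2,0],"twist":0},{"hand":10,"delta_pos":[0,0.2,0],"twist":0},{"hand":10,"delta_pos":[0,0.2,0],"twist":0}]'
python3 m.py c7.png
```

```text
clock: 8.75
tcp_pos: [431.1, 166.1, 294.5]
eef_rot: [[0.99, 0.142, -0.002], [0.142, -0.99, -0.002], [-0.002, 0.002, -1.0]]
contact_force: [-1.1, -4.3, -1.7]
finger_gap: 19.5
grip_force: 59.8
top 109 [587.8 168.2 269.1] door 0.028
scene 102 [590.9 173.3 263.2] door -0.01
```

View pics/c7.png

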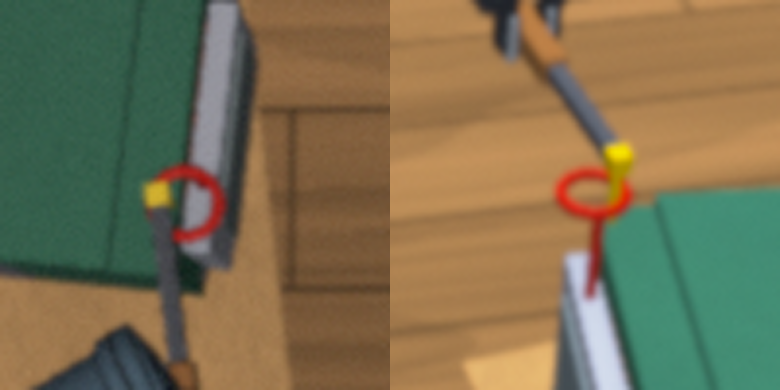

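The force rose to 4 N, so the door is against its stop. I back off to the ring's centre and unhook straight up.

```bash
python3 -m handwheel '[{"hand":10,"delta_pos":[0,-0.25,0],"twist":0},{"hand":10,"delta_pos":[0,-0.5,0],"twist":0},{"hand":10,"delta_pos":[0,-0.5,0],"twist":0},{"hand":10,"delta_pos":[0,-0.5,0.4],"twist":0},{"hand":10,"delta_pos":[0,-0.5,1],"twist":0},{"hand":10,"delta_pos":[0,-0.5,1.7],"twist":0},{"hand":10,"delta_pos":[0,-0.5,2.3],"twist":0},{"hand":10,"delta_pos":[0,-0.5,2.3],"twist":0}]'
python3 m.py c8.png
python3 -m handwheel '[{"hand":10,"delta_pos":[0.3,-1,0],"twist":0},{"hand":10,"delta_pos":[0.7,-2.3,0],"twist":0},{"hand":10,"delta_pos":[1.1,-3.7,0],"twist":0},{"hand":10,"delta_pos":[1.5,-5.1,0],"twist":0},{"hand":10,"delta_pos":[1.9,-6.5,0],"twist":0},{"hand":10,"delta_pos":[2.3,-7.9,0],"twist":0},{"hand":10,"delta_pos":[2.7,-9.2,0],"twist":0},{"hand":10,"delta_pos":[3.1,-10.4,0],"twist":0}]'
python3 -m handwheel '[{"hand":10,"delta_pos":[0.28,-0.8,0],"twist":0},{"hand":10,"delta_pos":[0.28,-0.8,0],"twist":0},{"hand":10,"delta_pos":[0.28,-0.8,0],"twist":0},{"hand":10,"delta_pos":[0.28,-0.8,0],"twist":0}]'
```

```text
clock: 9.52
tcp_pos: [433.0, 156.5, 355.9]
eef_rot: [[0.989, 0.145, 0.006], [0.145, -0.989, 0.003], [0.006, -0.002, -1.0]]
contact_force: [0.7, 0.6, -3.4]
finger_gap: 19.3
grip_force: 59.6
top 101 [587.9 164.5 269.2] door 0.054
scene 125 [590.6 173.  263.7] door -0.008
clock: 10.28
tcp_pos: [508.4, -107.1, 351.0]
eef_rot: [[0.99, 0.144, -0.002], [0.144, -0.99, -0.0], [-0.002, -0.0, -1.0]]
contact_force: [0.6, 0.7, -3.2]
finger_gap: 18.9
grip_force: 59.4
clock: 10.62
tcp_pos: [515.4, -123.8, 351.2]
eef_rot: [[0.989, 0.146, -0.002], [0.146, -0.989, 0.001], [-0.002, -0.001, -1.0]]
contact_force: [-0.3, 0.8, -2.8]
finger_gap: 19.1
grip_force: 59.5
```

```bash
python3 -m handwheel '[{"hand":10,"delta_pos":[0,-0.14,-1.4],"twist":0},{"hand":10,"delta_pos":[0,-0.14,-2.8],"twist":0},{"hand":10,"delta_pos":[0,-0.14,-4.2],"twist":0},{"hand":10,"delta_pos":[0,-0.14,-5.6],"twist":0},{"hand":10,"delta_pos":[0,-0.14,-7],"twist":0},{"hand":10,"delta_pos":[0,-0.14,-8],"twist":0},{"hand":10,"delta_pos":[0,-0.14,-8.4],"twist":0},{"hand":10,"delta_pos":[0,-0.14,-8.4],"twist":0}]'
python3 m.py c9.png
python3 - <<'E'
from h import *
for n in ("top","scene"):
    s=snap(n);H=hsv(s);m=(H[...,0]>=22)&(H[...,0]<=36)&(H[...,1]>110)
    P,u,v=world(s,m);k=(P[:,2]>80)&(abs(P[:,0]-650)<60)&(P[:,1]>-180);q=P[k];print(n,k.sum(),q.mean(0).round(1))
s=snap("wrist");save(s,"w9.png")
E
```

```text
clock: 11.28
tcp_pos: [514.2, -126.7, 140.2]
eef_rot: [[0.989, 0.147, -0.005], [0.147, -0.989, 0.002], [-0.005, -0.002, -1.0]]
contact_force: [-0.7, 0.8, -3.4]
finger_gap: 19.0
grip_force: 59.4
top 164 [587.5 171.9 268.8] door 0.002
scene 125 [590.7 172.9 264.6] door -0.007
top 27 [ 674.1 -103.9  147.2]
scene 80 [ 677.  -104.8  131.8]
```

View pics/w9.png

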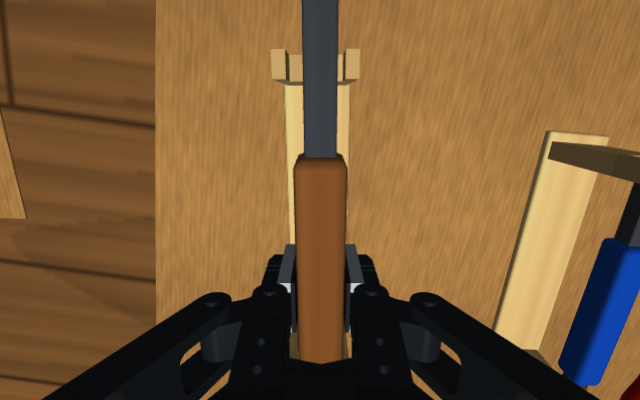

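The door stays shut (0.00 rad). The bar at (320,70) is centred over the rest's notch. I lower it onto the rest.

```bash
python3 -m handwheel '[{"hand":10,"delta_pos":[0.03,0,-0.7],"twist":0},{"hand":10,"delta_pos":[0.03,0,-1.3],"twist":0},{"hand":10,"delta_pos":[0.03,0,-1.8],"twist":0},{"hand":10,"delta_pos":[0.03,0,-2.2],"twist":0},{"hand":10,"delta_pos":[0.03,0,-2.4],"twist":0},{"hand":10,"delta_pos":[0.03,0,-2.44],"twist":0},{"hand":10,"delta_pos":[0.03,0,-2.44],"twist":0},{"hand":10,"delta_pos":[0.03,0,-2.44],"twist":0}]'
```

```text
clock: 12.2
tcp_pos: [517.3, -128.5, 82.1]
eef_rot: [[0.99, 0.144, 0.001], [0.144, -0.99, -0.0], [0.001, 0.0, -1.0]]
contact_force: [0.7, -0.3, -2.9]
finger_gap: 19.4
grip_force: 59.6
```

```bash
python3 -m handwheel '[{"hand":10,"delta_pos":[0,0,-0.08],"twist":0},{"hand":10,"delta_pos":[0,0,-0.14],"twist":0},{"hand":10,"delta_pos":[0,0,-0.14],"twist":0},{"hand":10,"delta_pos":[0,0,-0.14],"twist":0}]'
```

```text
clock: 12.53
tcp_pos: [517.2, -128.5, 78.4]
eef_rot: [[0.989, 0.145, 0.001], [0.145, -0.989, -0.0], [0.001, 0.0, -1.0]]
contact_force: [0.3, -0.1, 2.7]
finger_gap: 19.0
grip_force: 60.2
```

The load is now on the rest (force went from -2.9 to +2.7 N). I open, then retreat up.

```bash
python3 -m handwheel '[{"hand":30,"delta_pos":[0,0,0],"twist":0},{"hand":50,"delta_pos":[0,0,0],"twist":0},{"hand":70,"delta_pos":[0,0,0],"twist":0},{"hand":85,"delta_pos":[0,0,0],"twist":0},{"hand":85,"delta_pos":[0,0,0],"twist":0},{"hand":85,"delta_pos":[0,0,0],"twist":0},{"hand":85,"delta_pos":[0,0,0],"twist":0},{"hand":85,"delta_pos":[0,0,0],"twist":0}]'
python3 -m handwheel '[{"hand":85,"delta_pos":[0,0,0.6],"twist":0},{"hand":85,"delta_pos":[0,0,1.4],"twist":0},{"hand":85,"delta_pos":[0,0,2.6],"twist":0},{"hand":85,"delta_pos":[0,0,4],"twist":0},{"hand":85,"delta_pos":[0,0,5.4],"twist":0},{"hand":85,"delta_pos":[0,0,6.8],"twist":0},{"hand":85,"delta_pos":[0,0,7],"twist":0},{"hand":85,"delta_pos":[0,0,7],"twist":0}]'
python3 m.py c10.png
python3 - <<'E'
from h import *
s=snap("scene");save(s,"s10.png")
for n in ("top","scene"):
    s=snap(n);H=hsv(s);m=(H[...,0]>=22)&(H[...,0]<=36)&(H[...,1]>110)
    P,u,v=world(s,m);k=(P[:,2]>15)&(P[:,2]<100)&(abs(P[:,0]-660)<40)&(P[:,1]>-180);q=P[k];print(n,k.sum(),q.mean(0).round(1),q[:,2].max())
E
```

```text
clock: 13.2
tcp_pos: [516.7, -128.4, 77.8]
eef_rot: [[0.989, 0.145, -0.0], [0.145, -0.989, -0.0], [-0.0, 0.0, -1.0]]
contact_force: [-0.4, -0.8, -0.3]
finger_gap: 84.9
grip_force: 0.0
clock: 13.87
tcp_pos: [518.2, -128.7, 255.4]
eef_rot: [[0.99, 0.144, 0.005], [0.144, -0.99, -0.001], [0.005, 0.002, -1.0]]
contact_force: [-0.7, -0.3, -0.9]
finger_gap: 84.8
grip_force: 0.0
top 165 [587.7 172.1 269.3] door 0.001
scene 125 [589.9 173.  264. ] door -0.007
top 23 [ 675.  -105.6   81.3] 85.90223812645195
scene 66 [ 678.2 -105.4   68.6] 84.84805254491141
```

View pics/s10.png

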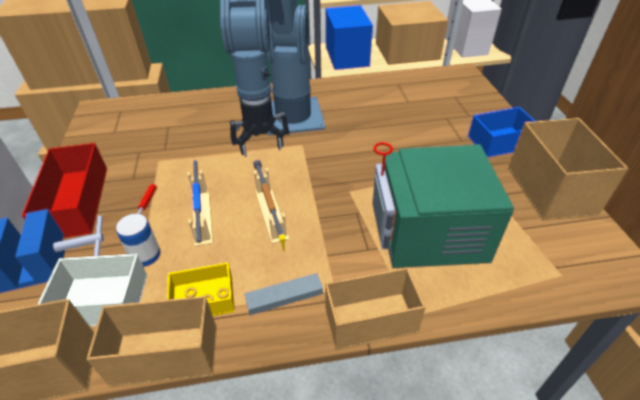

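The rod is back on its rest with its pin at (284,240), within 3 mm of the start. The door is shut with the ring at (383,148), the poker is untouched, and the gripper is clear.

```bash
python3 -c "
from workcell import *
print(close_job())"
```

```text
the job is handed in; nothing more can be done
None
```

The furnace door is shut, measured within 0.01 rad. The hook rod lies back on its rest within about 3 mm of where it started, the poker was not touched, and the job is handed in, though no verdict was returned.

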